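Return a cordless handset through the flap

TASK

Push the white cordless handset along the tray of the returns box and in through the blue flap until it has slid right inside, then draw the fingers back so that the flap falls shut behind it. Only push it, gently, with the fingers: do not pinch, lift or carry it, and leave the black handset and everything on the desk where they are.

Things in the scene. Friction and masses are not known exactly. Their poses are not given: they have to be found in the camera images.
- returns_box: fixed returns box. Origin on the desk under the middle of the flap; +x points level into the box, +z up. In front (x -260 to 0 mm) a flat slick grey tray, 340 mm wide, top 105 mm above the desk, on blue legs, with 12 mm rims along its two sides only. Behind the flap (x 0 to 220 mm) a white box 172 mm wide with a clear plastic top, its upper face 62 mm above the tray
- mouth (a point): point on the tray surface under the middle of the flap, axes as the returns box. The opening is 100 mm wide (y -50 to 50 mm) and 54 mm high, closed by the flap; white panels 62 mm high and 36 mm wide stand either side of it
- flap (a joint): blue plastic flap, 96 x 52 x 4 mm, 50 g, hung from a hinge along its top edge, 56 mm above the tray; it hangs shut at 0 by its weight, swings only inward (up to 1.45 rad), and falls shut in about a second when let go
- flap_edge (a point): middle of the flap's lower edge. Just behind it a slick chute starts at tray level and falls 24 degrees towards the box's back wall, 220 mm away: the handset tips onto it once its middle is past the flap, then slides down by itself to the back wall
- white_handset: white cordless handset, 140 x 50 x 26 mm, about 160 g, lying face up on the tray, to one side of the opening and somewhat askew. Origin at the middle of its underside; its x axis is its length, earpiece end (which has a green screen next to it) at +x, z up
- black_handset: black cordless handset of the same size, axes as the white one, lying on the other half of the tray; stays there
- mug: blue mug, 80 mm wide, 90 mm high, on the desk; origin at the middle of its underside; stays
- stapler: red and black stapler, 130 x 34 x 47 mm; origin at the middle of its underside; stays
- note_pad: yellow block of notes, 76 x 76 x 30 mm; origin at the middle of its underside; stays
- tape_dispenser: grey tape dispenser, 140 x 50 x 80 mm; origin at the middle of its underside; stays
- key_tag: locker key on an orange tag, 100 x 32 x 8 mm; origin at the middle of the tag's underside; stays
There are look-alikes about, which are no part of the job. Of the things like the white_handset, leave any that is purple; of the rest the smaller one is meant.

How it is judged:
By the outcome, as a careful person would: the job done as asked, in the order asked, and still so for the second after the job is handed in, with the robot touching nothing.
It also fails if it takes over 46 s, if anything falls off the work surface, if the arm or the gripper's body presses on something with over 40 N, if the wrist force passes 120 N, or if a joint passes its speed limit or range.

ROBOT

A 6-joint arm with a two-finger parallel gripper is mounted at the origin on the work surface. World frame = base frame: x ahead of the robot, y to its left, z up, the work surface at z = 0. Lengths are in mm, angles in rad, forces in N, time in s.
With the tool pointing down it reaches from about 350 to 875 mm from the base axis. Payload 4.2 kg.
Tool frame: the origin (TCP) lies at the very end of the fingers, on their centre line; the grasp point (between the pads) lies 19 mm behind it; z points along the fingers, y is the line along which they close (so a half turn about z gives the same grasp; the last joint's range is limited). The gripper opens to 85 mm and grips with 20 to 120 N. Pads are 22 mm wide; open, the fingers measure 114 mm over their backs; the gripper's body (76 mm by 85 mm) begins 54 mm behind the grasp point. The pads swing forward as they close: fully open they stand 13 mm farther back than shut.
Start: joints at [-1.075, 0.385, 0.008, 0, -1.194, -0.259], TCP at [146.638, -607.533, 192.112] pointing down, gripper open.
Joint ranges: [-3.14, 3.14], [-1.21, 2.06], [-1.07, 1.41], [-3.16, 2.05], [-2.99, -0.16], [-3.1, 3.1]. Speed limits (rad/s): [2.79, 2.79, 3.14, 3.14, 3.14, 3.14].

INTERFACE

Orientations are given as a unit quaternion [x, y, z, w].
In Python, from bench import read_state, get_image, camera_model, job_done gives the robot as it stands.
- The arm moves only by the shell command python3 -m handwheel 'ROWS'. ROWS is JSON, a list of rows, each a list of 7 numbers: the shift along the tool's x, y, z in m, then the turn, a rotation vector about the tool's x, y, z in rad, then the gripper's target within -1 to 1 (fully open at 1, half-way at 0, shut at -1). In form: [[dx, dy, dz, wx, wy, wz, jaw], ...]. A call has 1 to 10 rows; each row is the pose to reach, as a shift and turn from the pose commanded when the call began, along the tool's axes at that moment; what a row does not reach only later rows make up. A row lasts 1/8 s, in which the tool goes at most 62.5 mm and 10.7 degrees, less where a joint would pass 70% of its speed; a pose out of reach is approached as far as the arm can. A call with a gripper value outside its range is refused whole. The fingers move at their own pace and stop on an object; the grip force is fixed at half the most. Time passes only in rows, so rows that repeat a pose let the fingers close. It gives the time, the measured TCP pose, the force, the opening and the grip force at its end, in the units of the state.
- read_state(): the state, without advancing time (a new reading comes with each control period).
- get_image(name): name is "side" or "top"; returns (picture, depth): 480x640x3 uint8, blue, green, red; 480x640 float32, mm along the optical axis (not along the pixel's ray), 0 where there is no reading.
- camera_model(name): a dict with "K" (3x3 intrinsics, pixels), "rvec" (rotation vector, rad) and "tvec" (3), from world to camera coordinates, as OpenCV has them. Camera axes: x right, y down, z forward; pixel columns grow to the right and rows downward; lengths in mm; the calibration is good to about 2 mm. A picture is of the moment at which its call begins. camera_model takes no time and is no camera call.
- job_done(): hands the job in; it is judged then, once.
The state is a dict: "clock": time; "joints": joint angles; "joint_vel": joint speeds; "joint_efforts": joint torques, N m; "position": TCP position; "ee_rot": TCP orientation; "contact_force": force on the tool from outside, world axes, zero at the start; "wrist_torque": the same for the moment, N m; "gripper_width": finger opening in mm; "grasp_force": force on a finger pad.
Only numpy, scipy, OpenCV 4.12 (cv2) and the standard library are available. Lean on these libraries where they do the work, as an engineer would, in place of code of your own. Each camera call takes 0.05 s, during which the arm holds its last target. There are 200 camera calls.

## Working session

There is one attempt and no reset: what is moved stays moved. The work goes in short steps, Python scripts to look and compute and a shell command to move; the robot and the scene stay as the last step left them, time stands still between calls to the robot, and variables do not carry over. Pictures are saved under pics/ and viewed, at most 10 in all, crops included, and the job is handed in when it is done.

```bash
mkdir -p pics; cat > h.py <<'E'
import numpy as np, cv2
from bench import *
def cam(n):
    m=camera_model(n); K=np.array(m["K"],float).reshape(3,3); R=cv2.Rodrigues(np.array(m["rvec"],float))[0]; t=np.array(m["tvec"],float).ravel(); return K,R,t
def ray(n,px,z):
    K,R,t=cam(n); px=np.atleast_2d(px).astype(float)
    d=(R.T@(np.linalg.inv(K)@np.c_[px,np.ones(len(px))].T)).T; c=-R.T@t
    return c+d*((z-c[2])/d[:,2])[:,None]
def dep(n,px,D):
    K,R,t=cam(n); px=np.atleast_2d(px).astype(int); out=[]
    for u,v in px:
        p=np.linalg.inv(K)@[u,v,1]*D[v,u]; out.append(R.T@(p-t))
    return np.array(out)
E
python3 - <<'E'
from h import *
for n in("side","top"):
    im,D=get_image(n); cv2.imwrite(f"pics/{n}0.png",im); np.save(f"{n}0.npy",D)
s=read_state(); print(s)
E
```

```text
{'clock': 0.1, 'joints': array([-1.07535636e+00,  3.85458224e-01,  6.75581094e-03, -3.96457291e-04,
       -1.19400557e+00, -2.58618685e-01]), 'joint_vel': array([ 0.00153728, -0.00207827,  0.00328675,  0.00062321,  0.00066113,
        0.00090823]), 'joint_efforts': array([-4.26217539e-04, -3.93318772e+01,  1.88929582e+01,  4.19792488e+00,
       -2.63515838e-03,  3.01570630e-06]), 'position': array([ 146.50509536, -606.97027432,  191.14709601]), 'ee_rot': array([-1.18061472e-01,  9.93005811e-01,  9.56527603e-04, -1.80586054e-04]), 'contact_force': array([ 0.73108508, -0.63489847,  0.90153405]), 'wrist_torque': array([ 0.01760608, -0.00844354,  0.00870722]), 'grasp_force': 0.0, 'gripper_width': 85.8278356093569}
```

View pics/side0.png

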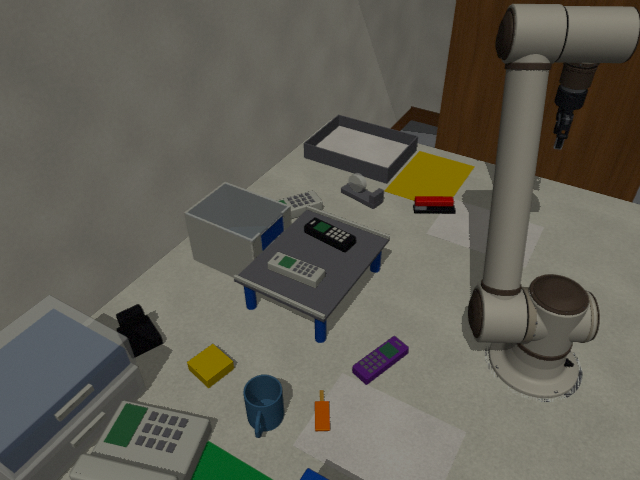

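View pics/top0.png

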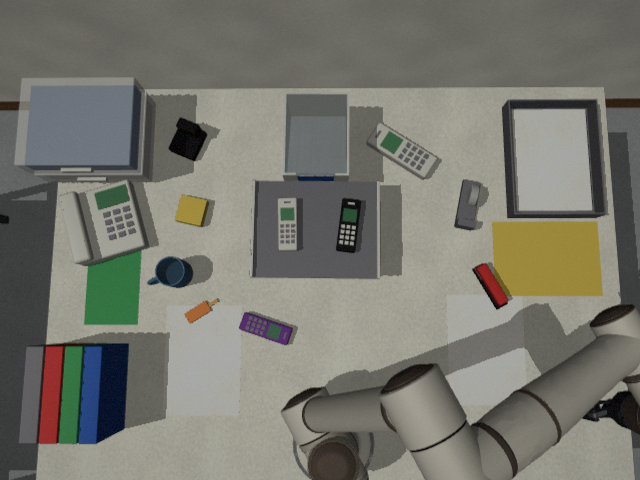

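The top view shows the white handset on the tray at about (288,224), left of the flap at (317,178). The black handset is at (348,225). The larger white look-alike is on the desk at (403,150), and a purple one is at (266,328).

```bash
python3 - <<'E'
from h import *
im=cv2.imread("pics/top0.png"); D=np.load("top0.npy")
hsv=cv2.cvtColor(im,cv2.COLOR_BGR2HSV)
def rect(mask,z,name):
    c=max(cv2.findContours(mask,cv2.RETR_EXTERNAL,cv2.CHAIN_APPROX_NONE)[0],key=cv2.contourArea)
    p=ray("top",c[:,0,:],z)[:,:2].astype(np.float32); r=cv2.minAreaRect(p); print(name,r,cv2.boxPoints(r).round().tolist())
w=np.zeros(im.shape[:2],np.uint8); w[188:265,262:315]=255
m=cv2.bitwise_and(cv2.inRange(im,(125,125,125),(255,255,255)),w); m=cv2.morphologyEx(m,cv2.MORPH_CLOSE,np.ones((9,9)));rect(m,131,"white")
w[:]=0; w[188:265,325:372]=255
m=cv2.bitwise_and(cv2.inRange(im,(0,0,0),(50,50,50)),w); m=cv2.morphologyEx(m,cv2.MORPH_CLOSE,np.ones((9,9)));rect(m,131,"black")
w[:]=0; w[168:190,280:355]=255
m=cv2.bitwise_and(cv2.inRange(hsv,(105,120,40),(130,255,255)),w);rect(m,150,"flap")
g=cv2.bitwise_and(cv2.inRange(hsv,(45,80,40),(85,255,255)),cv2.inRange(im,(0,0,0),(255,255,255)))
g[:,:262]=0;g[:,315:]=0;g[:190]=0;g[265:]=0
M=cv2.moments(g); print("screen",ray("top",[M['m10']/M['m00'],M['m01']/M['m00']],131))
print("tray px",ray("top",[[254,181],[378,181],[378,277],[251,277]],112))
print("boxtop",ray("top",[[286,95],[348,95],[350,180],[285,180]],167))
print(dep("top",[[288,240],[288,195],[318,230],[300,150]],D))
K,R,t=cam("top");print("campos",-R.T@t)
cv2.imwrite("pics/c.png",cv2.resize(im[85:285,240:390],(600,800))[:600])
cv2.imwrite("pics/crop.png",cv2.resize(im[165:285,240:400],(800,600),interpolation=cv2.INTER_CUBIC))
E
```

```text
white ((576.8734741210938, 120.54647827148438), (135.4490509033203, 44.69373321533203), 0.5056281089782715) [[509.0, 142.0], [509.0, 98.0], [645.0, 99.0], [644.0, 143.0]]
black ((572.4097900390625, -43.55590057373047), (55.553466796875, 141.24656677246094), 82.51062774658203) [[499.0, -62.0], [639.0, -80.0], [646.0, -25.0], [506.0, -7.0]]
flap ((691.8709106445312, 44.53837966918945), (91.21533203125, 8.030677795410156), 89.8390884399414) [[688.0, -1.0], [696.0, -1.0], [696.0, 90.0], [688.0, 90.0]]
screen [[601.54943393 119.82939862 131.        ]]
tray px [[ 695.38860557  210.39317173  112.        ]
 [ 694.48751916 -121.190669    112.        ]
 [ 438.14847337 -117.73430839  112.        ]
 [ 438.26763862  213.12084066  112.        ]]
boxtop [[913.72113045 122.45717765 167.        ]
 [912.91487312 -40.81822307 167.        ]
 [683.21805022 -44.7061201  167.        ]
 [683.67650108 122.44482269 167.        ]]
[[532.35224936 115.69340396 134.79389392]
 [658.54161091 119.48186    104.55640216]
 [562.87242492  38.75984997 107.96323539]
 [764.50893613  84.61854563 163.79072101]]
campos [3.28456869e+02 3.00005901e-01 1.53952380e+03]
```

View pics/crop.png

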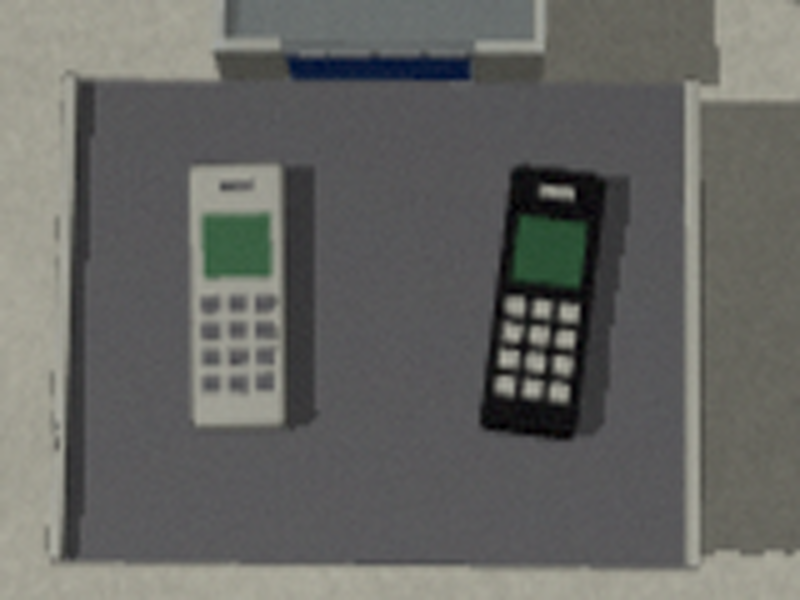

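```bash
python3 -m handwheel '[[-0.603,0.654,-0.02,0,0,-1.335,0.3],[-0.603,0.654,-0.02,0,0,-1.335,0.3],[-0.603,0.654,-0.02,0,0,-1.335,0.3],[-0.603,0.654,-0.02,0,0,-1.335,0.3],[-0.603,0.654,-0.02,0,0,-1.335,0.3],[-0.603,0.654,-0.02,0,0,-1.335,0.3],[-0.603,0.654,-0.02,0,0,-1.335,0.3],[-0.603,0.654,-0.02,0,0,-1.335,0.3],[-0.603,0.654,-0.02,0,0,-1.335,0.3],[-0.603,0.654,-0.02,0,0,-1.335,0.3]]'; python3 -c "
from h import *
s=read_state();print(s['position'],s['ee_rot'],s['joints'])"
```

```text
clock: 1.35
position: [451.0, -59.6, 206.2]
ee_rot: [0.708, -0.707, 0.0, -0.0]
contact_force: [1.6, -0.0, -0.1]
gripper_width: 55.7
grasp_force: 0.0
[450.97477366 -59.55316763 206.23085647] [ 7.07640318e-01 -7.06572836e-01  4.19102454e-05 -7.56280604e-05] [ 2.27650786e-01  7.91411157e-02 -3.63318966e-01 -1.00364173e-05
 -1.12816355e+00 -2.26136841e-01]
```

```bash
python3 -m handwheel '[[-0.23,-0.129,0,0,0,0,0.3],[-0.23,-0.129,0,0,0,0,0.3],[-0.23,-0.129,0,0,0,0,0.3],[-0.23,-0.129,0,0,0,0,0.3],[-0.23,-0.129,0,0,0,0,0.3],[-0.23,-0.129,0,0,0,0,0.3],[-0.23,-0.129,0,0,0,0,0.3]]'; python3 -c "
from h import *
s=read_state();print(s['position'],s['ee_rot'])"
```

```text
clock: 2.22
position: [578.6, 167.2, 206.2]
ee_rot: [-0.707, 0.707, 0.0, -0.0]
contact_force: [-0.0, 0.4, 0.6]
gripper_width: 55.4
grasp_force: 0.0
[578.64041867 167.21860918 206.24737763] [-7.07087060e-01  7.07126416e-01  1.21026734e-04 -3.25395106e-04]
```

```bash
python3 -m handwheel '[[-0.005,0.002,0.045,0,0,0,0.3],[-0.005,0.002,0.07,0,0,0,0.3],[-0.005,0.002,0.085,0,0,0,0.3],[-0.005,0.002,0.095,0,0,0,0.3],[-0.005,0.002,0.095,0,0,0,0.3]]'; python3 - <<'E'
from h import *
for n in("side","top"):
    im,D=get_image(n); cv2.imwrite(f"pics/{n}1.png",im)
    if n=="side": a=cv2.resize(im[160:360,200:420],(440,400))
    else: b=cv2.resize(im[150:290,235:390],(360,400))
cv2.imwrite("pics/v1.png",np.hstack([a,b]))
E
```

```text
clock: 2.85
position: [577.4, 173.1, 111.3]
ee_rot: [0.707, -0.707, 0.0, 0.0]
contact_force: [-0.4, 0.5, 1.0]
gripper_width: 55.4
grasp_force: 0.0
```

View pics/v1.png

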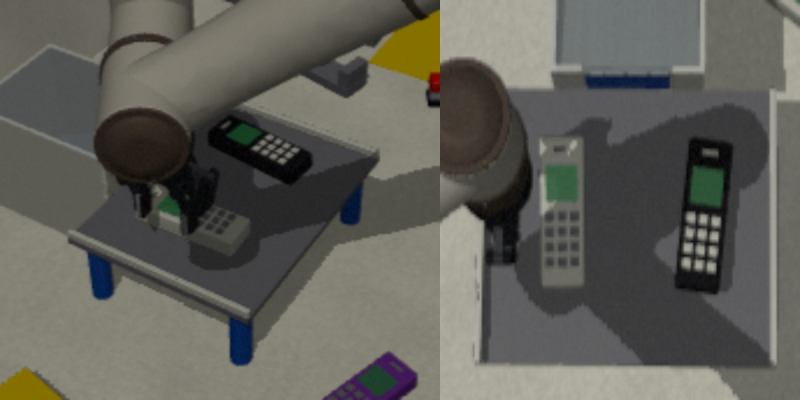

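The fingers stand clear beside the handset's left edge (right half of the picture, finger at about (500,240), handset edge at 541). Next is a sideways push with both fingers.

```bash
python3 -m handwheel '[[0.009,0,0,0,0,0,0.3],[0.015,0,0,0,0,0,0.3],[0.020,0,0,0,0,0,0.3],[0.025,0,0,0,0,0,0.3],[0.030,0,0,0,0,0,0.3],[0.035,0,0,0,0,0,0.3],[0.040,0,0,0,0,0,0.3],[0.045,0,0,0,0,0,0.3],[0.050,0,0,0,0,0,0.3],[0.055,0,0,0,0,0,0.3]]'; python3 -m handwheel '[[0.005,0,0,0,0,0,0.3],[0.010,0,0,0,0,0,0.3],[0.015,0,0,0,0,0,0.3],[0.020,0,0,0,0,0,0.3],[0.023,0,0,0,0,0,0.3],[0.026,0,0,0,0,0,0.3],[0.029,0,0,0,0,0,0.3],[0.029,0,0,0,0,0,0.3]]'
cat > look.py <<'E'
from h import *
import sys
im,D=get_image("top"); cv2.imwrite(f"pics/top{sys.argv[1]}.png",im)
hsv=cv2.cvtColor(im,cv2.COLOR_BGR2HSV)
g=cv2.inRange(hsv,(45,70,30),(85,255,255)); g[:,:262]=0;g[:,375:]=0;g[:90]=0;g[275:]=0
for c in cv2.findContours(g,cv2.RETR_EXTERNAL,cv2.CHAIN_APPROX_NONE)[0]:
    if cv2.contourArea(c)>40:
        p=ray("top",c[:,0,:],131)[:,:2].astype(np.float32); print("screen",cv2.minAreaRect(p))
s=cv2.resize(get_image("side")[0][160:360,200:420],(440,400))
cv2.imwrite(f"pics/v{sys.argv[1]}.png",np.hstack([s,cv2.resize(im[150:290,235:390],(360,400))]))
E
python3 look.py 2
```

```text
clock: 4.2
position: [577.4, 118.2, 111.2]
ee_rot: [0.707, -0.707, -0.0, -0.0]
contact_force: [-0.6, -1.0, -0.8]
gripper_width: 55.4
grasp_force: 0.0
clock: 5.2
position: [577.4, 89.3, 111.1]
ee_rot: [0.707, -0.707, -0.0, 0.0]
contact_force: [0.0, -0.0, -0.7]
gripper_width: 55.7
grasp_force: 0.0
screen ((598.7177734375, -43.83733367919922), (37.17478942871094, 36.59690475463867), 82.77672576904297)
```

View pics/v2.png

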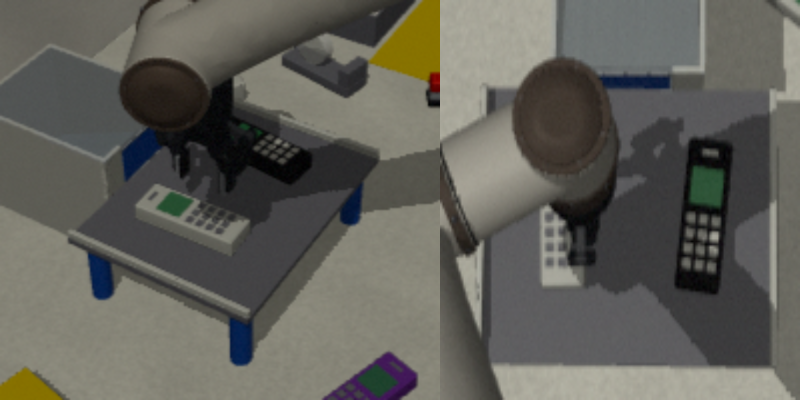

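The picture shows the fingers passed over the handset without moving it: it is still at columns 541–583 in the top view. I'll measure the true fingertip height.

```bash
python3 - <<'E'
from h import *
im,D=get_image("side"); K,R,t=cam("side")
v,u=np.mgrid[160:360,200:420]; d=D[160:360,200:420]
P=(np.linalg.inv(K)@np.stack([u.ravel(),v.ravel(),np.ones(u.size)]))*d.ravel(); W=(R.T@(P-t[:,None])).T
b=im[160:360,200:420].reshape(-1,3).max(1)
ok=(d.ravel()>0)
q=ok&(abs(W[:,0]-577)<75)&(abs(W[:,1]-89)<25)&(W[:,2]>112)&(W[:,2]<260)&(b<60)
Z=W[q]; i=np.argsort(Z[:,2])[:25]; print(np.c_[Z[i],u.ravel()[q][i],v.ravel()[q][i]].round())
q=ok&(b>120)&(W[:,0]>515)&(W[:,0]<640)&(W[:,1]>95)&(W[:,1]<145)&(W[:,2]>120)
print("handset top z",np.median(W[q][:,2]),W[q][:,:2].min(0),W[q][:,:2].max(0))
q=ok&(W[:,0]>460)&(W[:,0]<495)&(W[:,1]>20)&(W[:,1]<150); print("tray",np.median(W[q][:,2]))
print("proj TCP",K@(R@np.array([577,89,111])+t)/(R@np.array([577,89,111])+t)[2])
E
```

```text
[[519.  92. 124. 322. 268.]
 [511.  95. 128. 324. 269.]
 [532. 104. 128. 315. 268.]
 [530. 107. 128. 315. 269.]
 [571. 106. 129. 301. 263.]
 [563. 105. 129. 304. 264.]
 [539.  97. 129. 314. 265.]
 [573. 108. 129. 300. 263.]
 [558. 108. 129. 305. 265.]
 [527. 107. 129. 316. 269.]
 [553.  97. 129. 309. 263.]
 [562.  98. 130. 306. 262.]
 [549. 104. 130. 309. 265.]
 [574. 110. 130. 299. 263.]
 [555. 103. 130. 307. 264.]
 [527. 103. 130. 317. 268.]
 [560. 110. 130. 304. 265.]
 [559. 101. 130. 306. 263.]
 [547. 103. 131. 310. 265.]
 [533. 107. 131. 314. 268.]
 [531. 110. 131. 314. 269.]
 [559. 106. 131. 305. 264.]
 [561. 103. 131. 305. 263.]
 [546.  99. 131. 311. 264.]
 [555. 108. 131. 306. 265.]]
handset top z 129.93722569218386 [515.0618802   97.63852247] [639.92001957 144.98996351]
tray 102.62747161796867
proj TCP [302.82866657 263.36775374   1.        ]
```

```bash
python3 - <<'E'
from h import *
im,D=get_image("side")
for u in range(286,322,3):
    col=[v for v in range(225,262) if im[v,u].max()<45]
    if col: v=max(col); print(u,v,D[v,u],dep("side",[[u,v],[u,v-3]],D).round().tolist())
print(read_state()['position'],read_state()['joints'])
cv2.imwrite("pics/f3.png",cv2.resize(im[200:300,240:360],(720,600),interpolation=cv2.INTER_CUBIC))
E
```

```text
286 243 1459.2316 [[662.0, 38.0, 104.0], [619.0, 96.0, 175.0]]
289 243 1349.0765 [[606.0, 102.0, 176.0], [605.0, 104.0, 187.0]]
292 247 1369.4431 [[606.0, 91.0, 155.0], [606.0, 91.0, 164.0]]
295 255 1421.9939 [[615.0, 66.0, 105.0], [622.0, 56.0, 104.0]]
298 252 1424.8744 [[612.0, 56.0, 109.0], [623.0, 41.0, 103.0]]
301 247 1446.4869 [[619.0, 32.0, 104.0], [627.0, 20.0, 103.0]]
304 260 1401.0973 [[583.0, 75.0, 109.0], [591.0, 61.0, 105.0]]
307 261 1404.9795 [[577.0, 70.0, 104.0], [584.0, 58.0, 101.0]]
310 261 1403.2827 [[569.0, 67.0, 105.0], [575.0, 58.0, 107.0]]
313 261 1406.2286 [[564.0, 61.0, 103.0], [570.0, 51.0, 103.0]]
316 261 1407.382 [[558.0, 57.0, 102.0], [563.0, 48.0, 104.0]]
319 261 1402.4532 [[549.0, 56.0, 106.0], [555.0, 47.0, 107.0]]
[577.4490741   89.60619399 111.13304782] [ 4.30925384e-01  3.85633242e-01 -2.08093330e-01 -2.53771292e-05
 -9.77094661e-01 -4.29728205e-01]
```

View pics/f3.png

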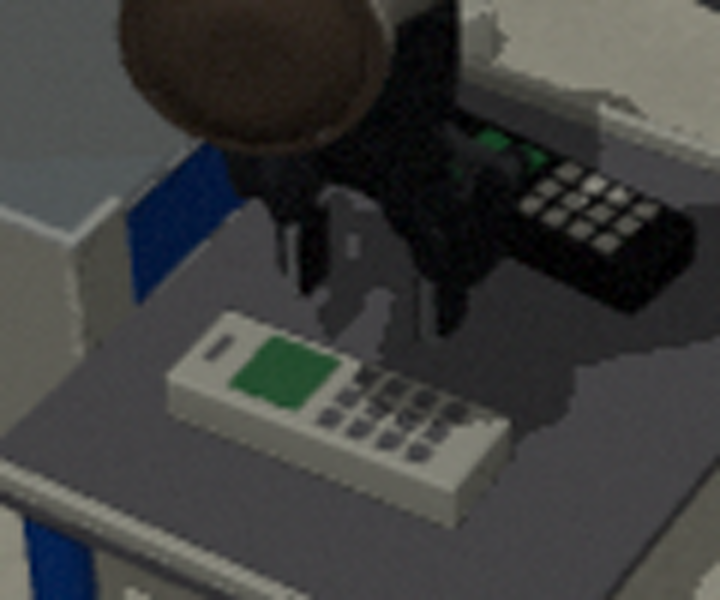

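In the close-up the fingertips (pads ending at crop (305,295), i.e. pixel (291,249)) sit at about z 150, nearly 40 mm above the reported TCP. x and y agree with the report. I'll go back the same way, descend further and check.

```bash
python3 -m handwheel '[[-0.04,0,0,0,0,0,0.3],[-0.083,0,0,0,0,0,0.3],[-0.083,0,0,0,0,0,0.3],[-0.083,0,0.015,0,0,0,0.3],[-0.083,0,0.025,0,0,0,0.3],[-0.083,0,0.025,0,0,0,0.3]]'; python3 - <<'E'
from h import *
im,D=get_image("side"); K,R,t=cam("side"); s=read_state(); x,y,z=s['position']; print(s['contact_force'])
for zz in (105,110,120,130,140,150):
    for xx in(x+30,x-30):
        p=K@(R@np.array([xx,y,zz])+t); print(zz,round(xx),(p[:2]/p[2]-[225,210]).round(1)*6)
cv2.imwrite("pics/f4.png",cv2.resize(im[210:310,225:345],(720,600),interpolation=cv2.INTER_CUBIC))
E
```

```text
clock: 6.15
position: [576.4, 171.1, 84.5]
ee_rot: [-0.707, 0.707, 0.0, -0.002]
contact_force: [0.0, -0.2, -0.4]
gripper_width: 55.6
grasp_force: 0.0
[-0.52674845 -1.08389435 -0.20993255]
105 607 [297.6 423.6]
105 547 [420.6 476.4]
110 607 [297.  414.6]
110 547 [420.6 467.4]
120 607 [295.2 397.2]
120 547 [419.4 450. ]
130 607 [294.  379.2]
130 547 [418.8 432. ]
140 607 [292.2 361.2]
140 547 [417.6 414. ]
150 607 [290.4 342.6]
150 547 [416.4 395.4]
```

View pics/f4.png

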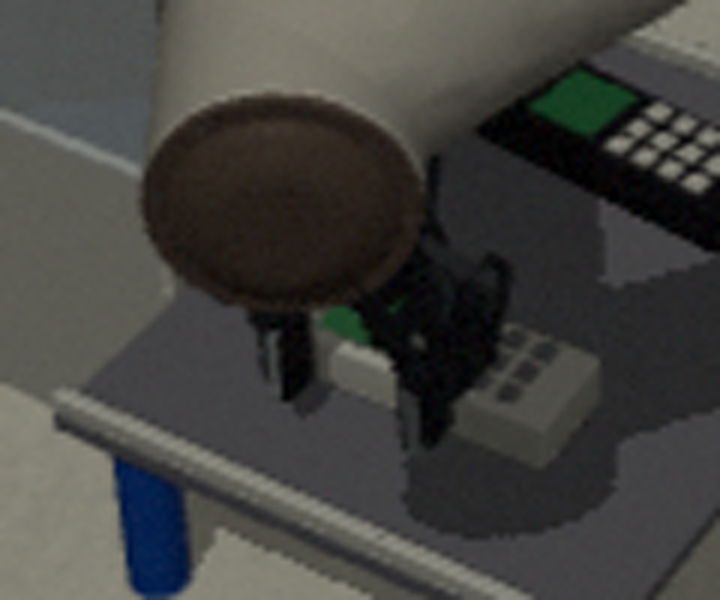

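The tips at crop (285,400) and (430,450) are now at about z 119, beside the handset and clear of it. I'll lower 6 mm and push.

```bash
python3 -m handwheel '[[0,0,0.006,0,0,0,0.3],[0.007,0,0.006,0,0,0,0.3],[0.012,0,0.006,0,0,0,0.3],[0.017,0,0.006,0,0,0,0.3],[0.022,0,0.006,0,0,0,0.3],[0.027,0,0.006,0,0,0,0.3],[0.032,0,0.006,0,0,0,0.3],[0.036,0,0.006,0,0,0,0.3],[0.040,0,0.006,0,0,0,0.3]]'; python3 look.py 5
```

```text
clock: 7.32
position: [577.4, 132.3, 80.2]
ee_rot: [0.707, -0.707, 0.0, -0.0]
contact_force: [-0.4, 0.8, 1.1]
gripper_width: 55.3
grasp_force: 0.3
screen ((598.9035034179688, -43.56591796875), (37.1976203918457, 36.27351379394531), 82.56327819824219)
screen ((602.9296875, 93.04804229736328), (26.13469696044922, 29.283645629882812), 89.89857482910156)
```

View pics/v5.png

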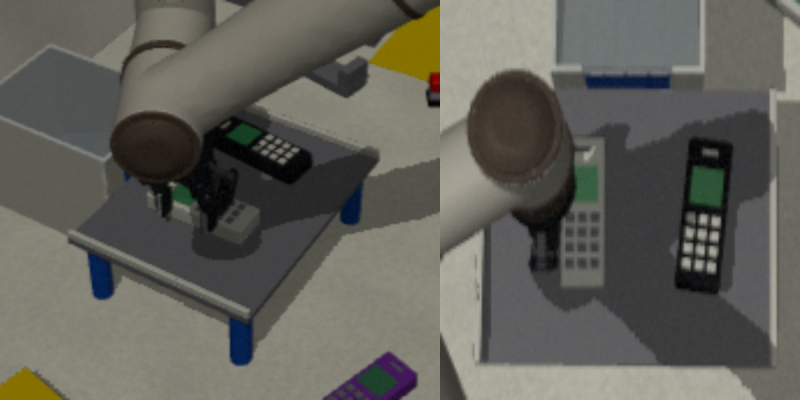

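The handset is now sliding squarely: it has moved to columns 561–605 and its left edge still looks vertical. I'll continue to the centre line.

```bash
python3 -m handwheel '[[0.005,0,0,0,0,0,0.3],[0.010,0,0,0,0,0,0.3],[0.015,0,0,0,0,0,0.3],[0.020,0,0,0,0,0,0.3],[0.025,0,0,0,0,0,0.3],[0.030,0,0,0,0,0,0.3],[0.035,0,0,0,0,0,0.3],[0.040,0,0,0,0,0,0.3],[0.044,0,0,0,0,0,0.3],[0.047,0,0,0,0,0,0.3]]';python3 -m handwheel '[[0.002,0,0,0,0,0,0.3],[0.004,0,0,0,0,0,0.3],[0.006,0,0,0,0,0,0.3],[0.006,0,0,0,0,0,0.3],[-0.03,0,0,0,0,0,0.3],[-0.07,0,-0.04,0,0,0,-0.3],[-0.08,0,-0.08,0,0,0,-0.3],[-0.08,0,-0.08,0,0,0,-0.3]]'
cat > hs.py <<'E'
from h import *
import sys
im,D=get_image("top"); cv2.imwrite(f"pics/top{sys.argv[1]}.png",im)
w=np.zeros(im.shape[:2],np.uint8); w[183:275,270:332]=255
m=cv2.bitwise_and(cv2.inRange(im,(100,100,100),(255,255,255)),w); m=cv2.morphologyEx(m,cv2.MORPH_CLOSE,np.ones((9,9)))
for c in cv2.findContours(m,cv2.RETR_EXTERNAL,cv2.CHAIN_APPROX_NONE)[0]:
    if cv2.contourArea(c)>100:
        r=cv2.minAreaRect(ray("top",c[:,0,:],131)[:,:2].astype(np.float32)); print(r,cv2.boxPoints(r).round().tolist())
hsv=cv2.cvtColor(im,cv2.COLOR_BGR2HSV)
g=cv2.inRange(hsv,(45,70,30),(85,255,255)); g[:,:262]=0;g[:,375:]=0;g[:90]=0;g[275:]=0
for c in cv2.findContours(g,cv2.RETR_EXTERNAL,cv2.CHAIN_APPROX_NONE)[0]:
    if cv2.contourArea(c)>40: print("screen",cv2.minAreaRect(ray("top",c[:,0,:],131)[:,:2].astype(np.float32)))
E
python3 hs.py 6
```

```text
clock: 8.68
position: [577.5, 85.2, 80.2]
ee_rot: [0.707, -0.707, -0.0, -0.0]
contact_force: [0.1, 0.1, -0.6]
gripper_width: 55.6
grasp_force: 0.2
clock: 9.68
position: [579.6, 167.6, 164.2]
ee_rot: [0.708, -0.706, 0.002, -0.004]
contact_force: [1.1, 0.5, 0.2]
gripper_width: 29.8
grasp_force: 0.0
((575.4171142578125, 43.29429626464844), (132.34292602539062, 41.50443649291992), 0.058470502495765686) [[509.0, 64.0], [509.0, 22.0], [642.0, 23.0], [642.0, 64.0]]
screen ((598.6980590820312, -43.99260711669922), (37.48781204223633, 36.59690475463867), 82.77672576904297)
screen ((602.8358154296875, 43.511783599853516), (31.524478912353516, 29.2716007232666), 89.89884948730469)
```

```bash
python3 -m handwheel '[[0.0,0.11,0,0,0,1.5708,-0.3],[0.0,0.11,0,0,0,1.5708,-0.3],[0.125,0.11,0,0,0,1.5708,-0.3],[0.125,0.11,0,0,0,1.5708,-0.3],[0.125,0.11,0,0,0,1.5708,-0.3],[0.125,0.11,0,0,0,1.5708,-0.3],[0.125,0.11,0,0,0,1.5708,-0.3],[0.125,0.11,0,0,0,1.5708,-0.3],[0.125,0.11,0,0,0,1.5708,-0.3],[0.125,0.11,0,0,0,1.5708,-0.3]]'; python3 -c "
from h import *
s=read_state();print(s['position'],s['ee_rot'])"
```

```text
clock: 10.98
position: [466.6, 39.8, 159.1]
ee_rot: [-0.001, 1.0, -0.0, -0.001]
contact_force: [-0.2, -0.6, 0.1]
gripper_width: 29.7
grasp_force: 0.0
[466.62284088  39.77471248 159.12989255] [-5.30088077e-04  9.99999164e-01 -3.64958654e-04 -1.12144182e-03]
```

```bash
python3 -m handwheel '[[0,0.003,0.04,0,0,0,-0.3],[0,0.003,0.065,0,0,0,-0.3],[0,0.003,0.073,0,0,0,-0.3],[0,0.003,0.073,0,0,0,-0.3]]'; python3 - <<'E'
from h import *
im,D=get_image("side"); K,R,t=cam("side"); s=read_state(); x,y,z=s['position']
o=[240,225]
im2=cv2.resize(im[225:325,240:360],(720,600),interpolation=cv2.INTER_CUBIC)
for zz in (105,115,125):
    for yy in(y+22,y-22):
        p=K@(R@np.array([x,yy,zz])+t); q=((p[:2]/p[2]-o)*6).round(); print(zz,round(yy),q)
cv2.imwrite("pics/f7.png",im2)
E
```

```text
clock: 11.48
position: [467.5, 43.2, 87.0]
ee_rot: [-0.001, 1.0, -0.0, -0.0]
contact_force: [0.5, 1.1, 0.4]
gripper_width: 30.1
grasp_force: 0.0
105 65 [631. 298.]
105 21 [681. 236.]
115 65 [632. 280.]
115 21 [682. 218.]
125 65 [632. 263.]
125 21 [683. 201.]
```

View pics/f7.png

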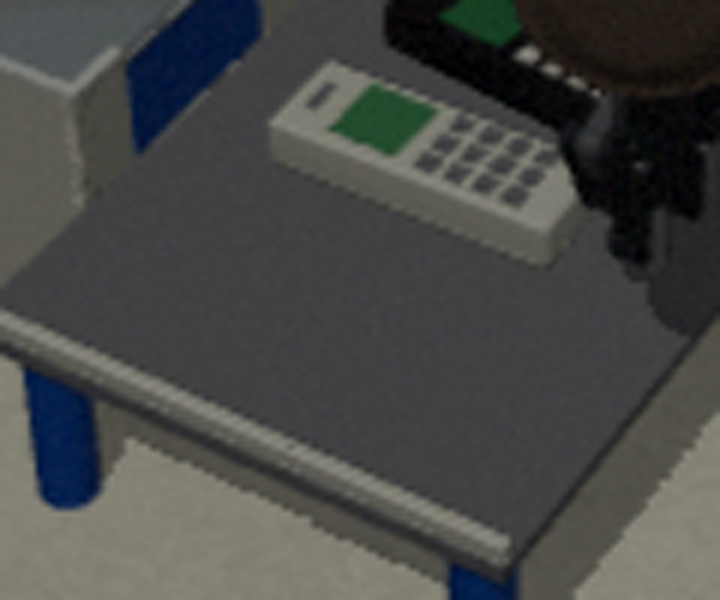

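The near fingertip at crop (635,270) is at about z 120, behind the handset's rear end and in line with it. I'll lower 5 mm and push toward the flap.

```bash
python3 -m handwheel '[[-0.010,0,0.005,0,0,0,-0.3],[-0.020,0,0.005,0,0,0,-0.3],[-0.025,0,0.005,0,0,0,-0.3],[-0.030,0,0.005,0,0,0,-0.3],[-0.035,0,0.005,0,0,0,-0.3],[-0.041,0,0.005,0,0,0,-0.3],[-0.047,0,0.005,0,0,0,-0.3],[-0.053,0,0.005,0,0,0,-0.3],[-0.059,0,0.005,0,0,0,-0.3],[-0.065,0,0.005,0,0,0,-0.3]]'; python3 hs.py 8
```

```text
clock: 12.78
position: [532.9, 43.4, 82.1]
ee_rot: [-0.0, 1.0, -0.0, -0.0]
contact_force: [0.8, -0.5, 0.1]
gripper_width: 29.9
grasp_force: 0.3
((557.1013793945312, 130.87649536132812), (85.81732177734375, 94.70108032226562), 22.35675811767578) [[499.0, 158.0], [535.0, 71.0], [615.0, 103.0], [579.0, 191.0]]
((661.746826171875, 43.715755462646484), (47.56788635253906, 40.38703918457031), 89.84880065917969) [[641.0, 20.0], [682.0, 20.0], [682.0, 67.0], [642.0, 68.0]]
screen ((598.7398681640625, -43.672462463378906), (36.943973541259766, 36.57038497924805), 82.56327819824219)
```

```bash
python3 -m handwheel '[[-0.005,0,0,0,0,0,-0.3],[-0.010,0,0,0,0,0,-0.3],[-0.015,0,0,0,0,0,-0.3],[-0.020,0,0,0,0,0,-0.3],[-0.025,0,0,0,0,0,-0.3],[-0.030,0,0,0,0,0,-0.3],[-0.035,0,0,0,0,0,-0.3],[-0.040,0,0,0,0,0,-0.3],[-0.045,0,0,0,0,0,-0.3],[-0.05,0,0,0,0,0,-0.3]]';python3 -m handwheel '[[-0.005,0,0,0,0,0,-0.3],[-0.010,0,0,0,0,0,-0.3],[-0.015,0,0,0,0,0,-0.3],[-0.020,0,0,0,0,0,-0.3],[-0.025,0,0,0,0,0,-0.3],[-0.030,0,0,0,0,0,-0.3],[-0.035,0,0,0,0,0,-0.3],[-0.040,0,0,0,0,0,-0.3],[-0.045,0,0,0,0,0,-0.3],[-0.05,0,0,0,0,0,-0.3]]'; python3 look.py 9
```

```text
clock: 14.08
position: [582.8, 43.5, 82.1]
ee_rot: [-0.0, 1.0, 0.0, -0.0]
contact_force: [-0.7, 0.6, -0.3]
gripper_width: 29.8
grasp_force: 0.3
clock: 15.32
position: [633.1, 43.6, 82.2]
ee_rot: [-0.0, 1.0, 0.0, 0.0]
contact_force: [0.5, -0.0, 0.1]
gripper_width: 29.6
grasp_force: 0.0
screen ((598.7177734375, -43.83733367919922), (37.17478942871094, 36.59690475463867), 82.77672576904297)
```

```bash
python3 - <<'E'
from h import *
im=cv2.imread("pics/top9.png")
hsv=cv2.cvtColor(im,cv2.COLOR_BGR2HSV)
m=cv2.inRange(im,(150,150,150),(255,255,255)); m[:,:287]=0;m[:,348:]=0;m[:97]=0;m[176:]=0
print("white px in box rows/cols",[ (a.min(),a.max()) if len(a) else None for a in np.where(m>0)],(m>0).sum())
E
```

```text
white px in box rows/cols [(np.int64(107), np.int64(174)), (np.int64(336), np.int64(347))] 67
```

Pad contact has dropped to zero, so the handset has probably tipped in. I'll draw back, then check.

```bash
python3 -m handwheel '[[0.03,0,0,0,0,0,-0.3],[0.08,0,0,0,0,0,-0.3],[0.13,0,0,0,0,0,-0.3],[0.18,0,-0.03,0,0,0,-0.3],[0.22,0,-0.09,0,0,0,-0.3],[0.22,0,-0.12,0,0,0,-0.3],[0.22,0,-0.12,0,0,0,-0.3],[0.22,0,-0.12,0,0,0,-0.3],[0.22,0,-0.12,0,0,0,-0.3],[0.22,0,-0.12,0,0,0,-0.3]]'; python3 hs.py 10; python3 - <<'E'
from h import *
a=cv2.imread("pics/top10.png")[85:285,235:395]; b=get_image("side")[0][170:350,180:400]
cv2.imwrite("pics/fin.png",np.hstack([cv2.resize(a,(400,500)),cv2.resize(b,(400,327)) if 0 else cv2.copyMakeBorder(cv2.resize(b,(400,327)),0,173,0,0,cv2.BORDER_CONSTANT)]))
E
```

```text
clock: 16.68
position: [412.2, 43.1, 201.1]
ee_rot: [-0.0, 1.0, -0.001, -0.001]
contact_force: [-0.1, -0.0, 0.5]
gripper_width: 29.6
grasp_force: 0.0
screen ((598.73486328125, -43.63994216918945), (37.62679672241211, 36.73358154296875), 83.94992065429688)
screen ((848.3146362304688, 40.2597541809082), (29.62421989440918, 19.579021453857422), 89.76499938964844)
```

View pics/fin.png

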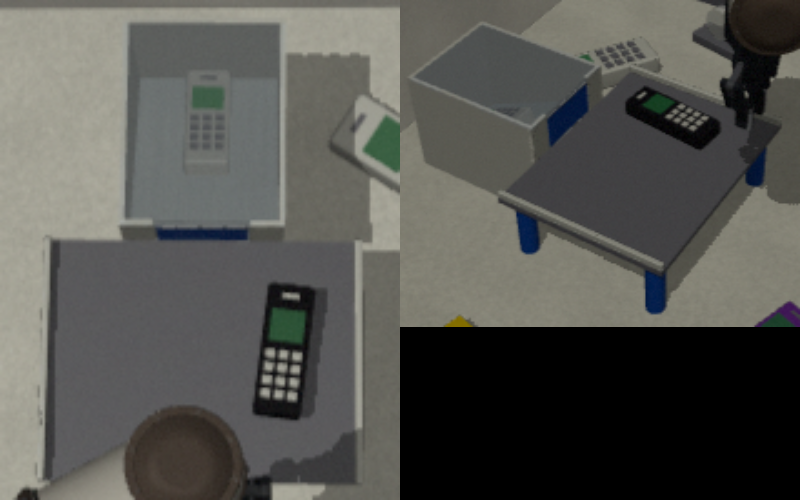

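The white handset lies inside against the back wall (crop (207,120)), the flap hangs shut (crop (200,233)), and the black handset is where it was. Handing in.

```bash
python3 -c "
from bench import *
print(job_done())"
```

```text
the job is handed in; nothing more can be done
None
```

The white handset was pushed through the flap and lies inside against the back wall; the fingers are drawn back, the flap is shut, the black handset has not moved, and the job was handed in at about 17 s of the 46 s allowed.

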